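Wedge the cuvette holder into the photometer's tapered way

ROBOT

A 6-joint arm with a two-finger parallel gripper is mounted at the origin on the work surface. World frame = base frame: x ahead of the robot, y to its left, z up, the work surface at z = 0. Lengths are in m, angles in rad, forces in N, time in s.
With the tool pointing down it reaches from about 0.375 to 0.9 m from the base axis. Payload 3.1 kg.
Tool frame: the origin (TCP) lies midway between the tips of the shut fingers; the grasp point (between the pads) lies 19 mm behind it; z points along the fingers, y is the line along which they close (so a half turn about z gives the same grasp; the last joint's range is limited). The gripper opens to 85 mm and grips with 20 to 120 N. Pads are 22 mm wide; open, the fingers measure 114 mm over their backs; the gripper's body (76 mm by 85 mm) begins 54 mm behind the grasp point. The pads swing forward as they close: fully open they stand 13 mm farther back than shut.
Start: joints at [-1.325, 0.527, 1.433, -0, 1.181, -0.178], TCP at [0.257, -0.57, 0.231] pointing down, gripper open.
Joint ranges: [-3.08, 3.08], [-0.75, 2.2], [0.22, 2.44], [-1.43, 4.57], [0, 2.65], [-2.85, 2.85]. Speed limits (rad/s): [2.79, 2.79, 3.14, 3.14, 3.14, 3.14].

INTERFACE

Orientations are given as a unit quaternion [x, y, z, w].
In Python, from station import manip gives the robot as it stands. The module is installed in compiled form; this text tells all that it offers.
- The arm moves only by the tool apply_moves, never from a script. Its arguments are lists of equal length, an entry for each row: "claw": the gripper's target within -1 to 1 (fully open at 1, half-way at 0, shut at -1); "travel": the shift along the tool's x, y, z scaled (see below), a list of three; "turn": the turn, a rotation vector about the tool's x, y, z scaled (see below), a list of three. In form: {"claw": [claw, ...], "travel": [[dx, dy, dz], ...], "turn": [[rx, ry, rz], ...]}. A call has 1 to 5 rows; each row is the pose to reach, as a shift and turn from the pose commanded when the call began, along the tool's axes at that moment, turning the shorter way round; what a row does not reach only later rows make up. The controller multiplies each number of a shift by 800 mm and each number of a turn by 180 degrees. A row lasts 1/12 s, in which the tool goes at most 41.7 mm and 7.16 degrees, less where a joint would pass 70% of its speed; a pose out of reach is approached as far as the arm can. A call with a number of a shift or a turn outside -1 to 1 is refused whole. A call with a gripper value outside its range is refused whole. The fingers move at their own pace and stop on an object; "newtons" is the grip in N (left out, the last holds). Time passes only in rows, so rows that repeat a pose let the fingers close. It gives the time, the measured TCP pose, the force, the opening and the grip force at its end, in the units of the state.
- manip.sense(): the state, without advancing time (a new reading comes with each control period).
- manip.snapshot(name): name is "scene" or "top" or "wrist"; returns a dict with "pixels" (420x560x3 uint8, red, green, blue), "depth" (420x560 float32, m along the optical axis (not along the pixel's ray), 0 where there is no reading), "intrinsics" (3x3 intrinsics, pixels), "R" (3x3) and "t" (3): a world point X has camera coordinates R X + t. Camera axes: x right, y down, z forward; pixel columns grow to the right and rows downward; lengths in m; the calibration is good to about 2 mm. The wrist camera is an equidistant fisheye: a pixel r from the principal point sees the ray r / f radians off the axis. A picture is of the moment at which its call begins.
- manip.sign_off(): hands the job in; it is judged then, once.
The state is a dict: "t": time; "q": joint angles; "qd": joint speeds; "tau": joint torques, N m; "tcp_pos": TCP position; "tool_rot": TCP orientation; "force": force on the tool from outside, world axes, zero at the start; "ft_torque": the same for the moment, N m; "finger_gap": opening from 0.0 (shut) to 1.0 (fully open); "gripper_force": force on a finger pad.
Only numpy, scipy, OpenCV 4.12 (cv2) and the standard library are available. Lean on these libraries where they do the work, as an engineer would, in place of code of your own. Each camera call takes 0.05 s, during which the arm holds its last target. There are 200 camera calls.

TASK

Fit the square cuvette holder to the photometer: lower it onto the bed plate in front of the two converging rails, narrow end of its foot leading, slide it in between them until the dovetail wedges tight, pressing it home firmly, then let go. Leave the round tube holder where it stands.

Things in the scene. Friction and masses are not known exactly. Their poses are not given: they have to be found in the camera images.
- square_holder: Loose; in mm: 75 tall, 0.15-0.31 kg. Silver dovetail foot 70 long, 12 high, tapering in plan: underside 77 wide at rear, 43 at front; top face 10 narrower. On its middle a black block 30x30, 12 to 75 high, small square well on top: grip this. Origin: centre of the foot's underside, below the block. x along the foot to its narrow end (at start away from robot within 30 deg), z up. Foot friction 0.25.
- round_holder: The tube holder, a bystander, loose, 55 mm tall: the same foot as the square holder, but on it a round black barrel 38 mm in diameter, from 12 to 55 mm high, with a round well. Origin and axes as for the square holder.
- way: In mm: fixed steel plate 6 thick, 104 wide, x -155 to 60, with silver rails, tops 18 over bench, x -50 to 48, overhanging and converging to +x (0.25 per side) like the foot. Origin on bench below where the foot's origin ends, wedged: 6 higher, axes parallel. x into the taper (at start away from robot within 12 deg). Only the taper stops the foot, at x=0 within 3. White modules 91 tall at y beyond +-95, x -40 to 90.
- way_mouth (a point): On the bare plate before the rails, on the way's axis (axes as the way's), 95 mm short of the wedged position: with its origin here, the foot stands flat on the plate wholly before the rails and can be lowered from above (not over the rails). From here it slides 95 mm along +x; 10 to 20 N wedges it. Let go and pushed from behind, it centres itself.
Not all that is in view belongs to the job. What is shaped like the square_holder but purple is not meant.

How it is judged:
On the way:
1. the square holder's foot is home in the taper and pressed tight against the rails (more than 5 N between holder and way) (x of square_holder in the frame of way between -0.012 and 0.012 m and y of square_holder in the frame of way between -0.006 and 0.006 m and z of square_holder in the frame of way between 0.002 and 0.012 m and angle between the x axis of square_holder and the x axis of way, either way round below 0.12 rad and angle between square_holder's own z axis and vertical below 0.1 rad and contact force between square_holder and way above 5 N), for 0.1 s.
At the end, for the whole second after the job is handed in: The square holder stands wedged between the rails, narrow end leading: its origin within 12 mm of the way's home point along the way, within 6 mm sideways, 2 to 12 mm above the way's origin, axes parallel within 0.12 rad, upright within 0.1 rad, at rest and let go (x of square_holder in the frame of way between -0.012 and 0.012 m and y of square_holder in the frame of way between -0.006 and 0.006 m and z of square_holder in the frame of way between 0.002 and 0.012 m and angle between the x axis of square_holder and the x axis of way, either way round below 0.12 rad and angle between square_holder's own z axis and vertical below 0.1 rad and linear speed of square_holder below 0.02 m/s); the robot touches nothing.
It fails at once if the round tube holder is moved more than 20 mm (distance of round_holder from where it was at the start of the episode above 0.02 m).
It also fails if it takes over 38 s, if anything falls off the work surface, if the arm or the gripper's body presses on something with over 40 N, if the wrist force passes 120 N, or if a joint passes its speed limit or range.

## Working session

There is one attempt and no reset: what is moved stays moved. The work goes in short steps, Python scripts to look and compute and a tool call to move; the robot and the scene stay as the last step left them, time stands still between calls to the robot, and variables do not carry over. Pictures are saved under pics/ and viewed, at most 10 in all, crops included, and the job is handed in when it is done.

Besides the shell and the picture viewer there is one more tool, called as name(argument=value, ...) on one line, values as JSON. apply_moves: Moves the arm, as the interface text tells. Shifts and turns lie within -1 to 1; 1 stands for 800 mm of shift or 180 degrees of turn. Its arguments: {"type":"object","properties":{"claw":{"type":"array","items":{"type":"number"}},"travel":{"type":"array","items":{"type":"array","items":{"type":"number"}}},"turn":{"type":"array","items":{"type":"array","items":{"type":"number"}}},"newtons":{"type":"number"}},"required":["claw","travel","turn"]}

```bash
mkdir -p pics; cat > h.py <<'E'
import numpy as np, cv2
from station import manip
def snap(n,f):
    s=manip.snapshot(n); np.savez(f'pics/{f}.npz',**s); cv2.imwrite(f'pics/{f}.png',s['pixels'][:,:,::-1]); return s
def cloud(s):
    K=s['intrinsics'];d=s['depth'];v,u=np.mgrid[:d.shape[0],:d.shape[1]]
    P=np.stack([(u-K[0,2])/K[0,0]*d,(v-K[1,2])/K[1,1]*d,d],-1)
    return (P-s['t'])@s['R']
E
python3 - <<'E'
from h import *
a=snap('top','top');b=snap('scene','scene')
print(manip.sense()); print(a['intrinsics'],a['R'],a['t'])
E
```

```text
{'t': 0.1, 'q': array([-1.32549530e+00,  5.28396262e-01,  1.43379691e+00,  1.18639496e-05,
        1.18145290e+00, -1.78520487e-01]), 'qd': array([-0.00131895, -0.00161011, -0.00387853, -0.00015383, -0.00105113,
        0.00047923]), 'tau': array([-1.28189313e-04, -4.43303668e+01, -1.78587037e+01, -1.69112591e-04,
        3.92833652e-03,  2.25279439e-05]), 'tcp_pos': array([ 0.25688195, -0.56903305,  0.2304101 ]), 'tool_rot': array([ 9.77630773e-01,  2.10325981e-01, -2.87930893e-05, -1.02632018e-03]), 'force': array([-0.69783137, -0.64536785,  0.31504975]), 'ft_torque': array([0.06843816, 0.00994512, 0.017284  ]), 'gripper_force': 0.0, 'finger_gap': 1.0016495093826925}
[[528.18972223   0.         274.17125619]
 [  0.         528.18972223 208.61431986]
 [  0.           0.           1.        ]] [[ 2.45668569e-02 -9.99695333e-01  2.38962388e-03]
 [-9.90460535e-01 -2.46639813e-02 -1.35571448e-01]
 [ 1.35589081e-01  9.63736207e-04 -9.90764691e-01]] [-3.86001169e-04  4.68967717e-01  1.27876659e+00]
```

View pics/top.png

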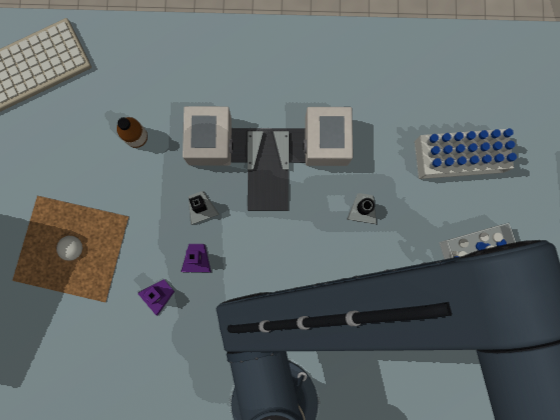

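View pics/scene.png

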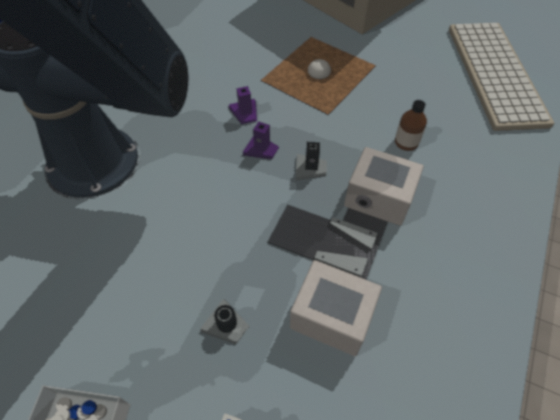

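Top view: a silver foot with a square black block is at (200,206), and one with a round barrel at (365,207). Two purple look-alikes are at (196,259) and (156,296). The way is at (268,170), opening toward the robot. The item at (200,206) fits the square_holder, being silver with a square block. I'll confirm it in an enlarged crop and measure.

```bash
python3 - <<'E'
from h import *
s=dict(np.load('pics/top.npz')); W=cloud(s); im=s['pixels'].astype(int)
c=np.hstack([cv2.resize(s['pixels'][175:235,165:235],(400,343),interpolation=3),cv2.resize(s['pixels'][120:220,220:320],(343,343),interpolation=3)])
cv2.imwrite('pics/crop1.png',c[:,:,::-1])
def rep(n,m):
    P=W[m]; r=cv2.minAreaRect((P[:,:2]*1000).astype(np.float32)); print(n,len(P),P.mean(0).round(4),'z',np.percentile(P[:,2],[5,50,95]).round(4),'rect',np.round(r[0],1),np.round(r[1],1),round(r[2],1))
def box(u0,u1,v0,v1):
    m=np.zeros(W.shape[:2],bool);m[v0:v1,u0:u1]=1;return m
z=W[...,2]
rep('blocktop',box(180,222,185,225)&(z>.070)&(z<.085))
rep('foot',box(180,222,185,230)&(z>.008)&(z<.016))
rep('holder',box(180,222,185,230)&(z>.006))
rep('plate',box(240,300,125,215)&(z>.003)&(z<.009))
rep('platefront',box(240,300,172,215)&(z>.003)&(z<.009))
rep('rails',box(240,300,125,175)&(z>.014)&(z<.022))
rep('modL',box(175,235,95,170)&(z>.087)); rep('modR',box(300,360,95,170)&(z>.087))
# plate left/right edges per row, rails inner edges
for v in range(128,214,6):
    row=(z[v,240:300]*1000).round().astype(int); 
    on=np.where(z[v,236:302]>.003)[0]+236
    r=np.where((z[v,236:302]>.013)&(z[v,236:302]<.024))[0]+236
    print(v,W[v,on[0]].round(3)[:2],W[v,on[-1]].round(3)[:2],r.min() if len(r) else '',r.max() if len(r) else '')
E
```

```text
blocktop 155 [0.4733 0.198  0.0759] z [0.0724 0.0759 0.08  ] rect [474.  198.3] [30.4 29.9] 21.3
foot 333 [0.4649 0.1934 0.0122] z [0.0089 0.0123 0.0154] rect [469.5 196.2] [88.1 85.8] 77.7
holder 649 [0.4647 0.1902 0.0571] z [0.0074 0.0143 0.0793] rect [396.7 147.3] [321.3 129.3] 30.5
plate 2567 [0.5689 0.0267 0.006 ] z [0.0034 0.0061 0.0086] rect [574.6  25.9] [232.8 152.7] 1.4
platefront 1349 [0.5156 0.0262 0.0059] z [0.0033 0.0059 0.0086] rect [512.7  24.2] [108.7 150.8] 1.3
rails 705 [0.6302 0.0303 0.0184] z [0.0149 0.0184 0.0215] rect [621.6  30.6] [108.7 129.2] 7.1
modL 2324 [0.6416 0.1799 0.0991] z [0.0883 0.0921 0.0965] rect [494.8 138.3] [461.9 136.1] 15.8
modR 2292 [ 0.6472 -0.1172  0.1012] z [0.0882 0.0919 0.0962] rect [500.8 -91.9] [128.5 448.1] 80.1
128 [0.68  0.115] [ 0.685 -0.053] 284 284
134 [0.664 0.114] [ 0.668 -0.053] 248 288
140 [0.648 0.114] [ 0.651 -0.053] 248 288
146 [0.633 0.108] [ 0.637 -0.054] 248 288
152 [0.617 0.113] [ 0.621 -0.054] 248 288
158 [0.6   0.112] [ 0.605 -0.054] 248 288
164 [0.583 0.08 ] [ 0.59 -0.05] 248 288
170 [0.57  0.093] [ 0.574 -0.052]  
176 [0.554 0.111] [ 0.558 -0.032]  
182 [0.539 0.08 ] [ 0.543 -0.05 ]  
188 [0.523 0.102] [ 0.527 -0.033] 257 257
194 [0.508 0.102] [ 0.51  -0.023]  
200 [0.492 0.106] [ 0.496 -0.028]  
206 [0.477 0.088] [ 0.481 -0.052] 287 287
212 [0.462 0.103] [ 0.465 -0.032]
```

View pics/crop1.png

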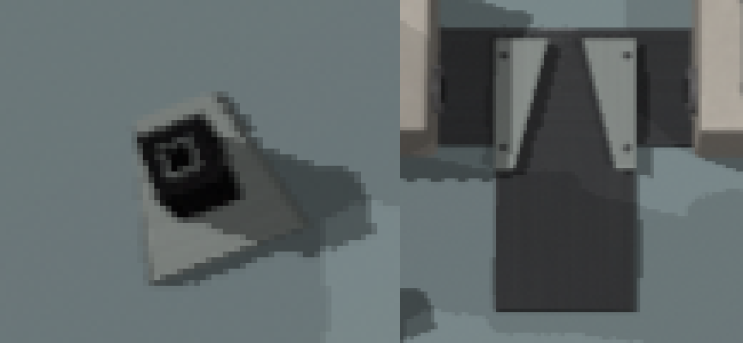

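The crop confirms it: silver foot with a square black block and square well, narrow end pointing up-left in the image (yaw about +21°). Next I'll fit the way's axis and plan the approach.

```bash
cat >> h.py <<'E'
from scipy.spatial.transform import Rotation as Ro
def rot(yaw): return Ro.from_euler('xz',[180,0],degrees=True) if 0 else Ro.from_euler('z',yaw,degrees=True)*Ro.from_euler('x',180,degrees=True)
def plan(wps, step=.2, dang=34):
    s=manip.sense(); p=s['tcp_pos'].copy(); R=Ro.from_quat(s['tool_rot'])
    for q,yaw in wps:
        q=np.array(q); T=rot(yaw)
        while True:
            d=q-p; r=(R.inv()*T).as_rotvec(); n=max(np.linalg.norm(d)/step,np.degrees(np.linalg.norm(r))/dang)
            last=n<=1; n=max(n,1)
            tr=np.round(R.inv().apply(d/n)/.8,4); tn=np.round(np.degrees(r)/n/180,4)
            print('travel',tr.tolist(),'turn',tn.tolist())
            p=p+R.apply(tr*.8); R=R*Ro.from_rotvec(np.radians(tn*180))
            if last: break
E
python3 - <<'E'
from h import *
s=dict(np.load('pics/top.npz')); g=s['pixels'].mean(2); K=s['intrinsics']
def topl(u,v,z):
    r=s['R'].T@np.array([(u-K[0,2])/K[0,0],(v-K[1,2])/K[1,1],1]); c=-s['R'].T@s['t']
    return (c+r*(z-c[2])/r[2])[:2]
gx=np.gradient(g,axis=1)
def edge(rows,u0,u1,sign,z):
    P=[]
    for v in rows:
        w=np.clip(sign*gx[v,u0:u1],0,None); k=w.argmax(); lo=max(k-2,0); ww=w[lo:k+3]
        P.append(topl((ww*(np.arange(len(ww))+lo+u0)).sum()/ww.sum(),v,z))
    P=np.array(P); f=np.polyfit(P[:,0],P[:,1],1); print('edge',f[0].round(4),'y@.5',np.polyval(f,.5).round(4),'y@.62',np.polyval(f,.62).round(4),'res',np.std(P[:,1]-np.polyval(f,P[:,0])).round(4))
edge(range(174,208),242,254,-1,.006);edge(range(174,208),283,295,1,.006)
edge(range(136,168),242,254,1,.018);edge(range(136,168),283,295,-1,.018)
gy=np.gradient(g,axis=0)
for u in (255,262,268,275,282):
    k=205+np.abs(gy[205:216,u]).argmax(); print('front',u,k,topl(u,k,.006).round(4))
for u in (250,286):
    print('rail rows',[ (130+i) for i in np.argsort(-np.abs(gy[130:140,u]))[:2]],[(160+i) for i in np.argsort(-np.abs(gy[160:178,u]))[:2]], topl(u,168.5,.018).round(4),topl(u,131,.018).round(4))
# block top
W=cloud(s);m=(W[...,2]>.070)&(W[...,2]<.085);m[:, :180]=0;m[:,222:]=0;m[:185]=0;m[225:]=0
print(cv2.minAreaRect((W[m][:,:2]*1000).astype(np.float32)))
plan([((.474,.198,.2),111)])
E
```

```text
edge 0.0109 y@.5 0.081 y@.62 0.0823 res 0.0003
edge 0.0294 y@.5 -0.0265 y@.62 -0.023 res 0.0011
edge 0.0864 y@.5 0.071 y@.62 0.0813 res 0.0045
edge 0.004 y@.5 -0.0213 y@.62 -0.0209 res 0.0017
front 255 211 [0.4651 0.0596]
front 262 211 [0.4655 0.0419]
front 268 211 [0.4659 0.0267]
front 275 211 [0.4663 0.009 ]
front 282 211 [ 0.4668 -0.0087]
rail rows [np.int64(131), np.int64(137)] [np.int64(169), np.int64(164)] [0.5718 0.075 ] [0.6696 0.078 ]
rail rows [np.int64(131), np.int64(135)] [np.int64(169), np.int64(168)] [ 0.5741 -0.0162] [ 0.672  -0.0141]
((473.99322509765625, 198.28787231445312), (30.40407371520996, 29.856552124023438), 21.26393699645996)
travel [0.1609, -0.1911, 0.01] turn [-0.0001, -0.0001, -0.1208]
travel [0.2202, -0.1179, 0.0099] turn [-0.0001, -0.0002, -0.1208]
travel [0.2482, -0.028, 0.0097] turn [-0.0001, -0.0001, -0.1208]
travel [0.2383, 0.0653, 0.0095] turn [-0.0001, -0.0002, -0.1194]
```

apply_moves(claw=[1,1,1,1,1], travel=[[0.161,-0.191,0.01],[0.161,-0.191,0.01],[0.161,-0.191,0.01],[0.161,-0.191,0.01],[0.161,-0.191,0.01]], turn=[[0,0,-0.121],[0,0,-0.121],[0,0,-0.121],[0,0,-0.121],[0,0,-0.121]])

```text
t: 0.52
tcp_pos: [0.3114, -0.3737, 0.2227]
tool_rot: [0.92, 0.391, 0.0, -0.002]
force: [0.3, -0.2, -0.6]
finger_gap: 0.998
gripper_force: 0.0
```

apply_moves(claw=[1,1,1,1,1], travel=[[0.22,-0.118,0.01],[0.22,-0.118,0.01],[0.22,-0.118,0.01],[0.22,-0.118,0.01],[0.22,-0.118,0.01]], turn=[[0,0,-0.121],[0,0,-0.121],[0,0,-0.121],[0,0,-0.121],[0,0,-0.121]])

```text
t: 0.93
tcp_pos: [0.3652, -0.182, 0.215]
tool_rot: [0.83, 0.558, 0.0, -0.001]
force: [0.7, -0.6, -0.5]
finger_gap: 0.999
gripper_force: 0.0
```

apply_moves(claw=[1,1,1,1,1], travel=[[0.248,-0.028,0.01],[0.248,-0.028,0.01],[0.248,-0.028,0.01],[0.248,-0.028,0.01],[0.248,-0.028,0.01]], turn=[[0,0,-0.121],[0,0,-0.121],[0,0,-0.121],[0,0,-0.121],[0,0,-0.121]])

```text
t: 1.35
tcp_pos: [0.4196, 0.0098, 0.2071]
tool_rot: [0.709, 0.705, 0.0, -0.0]
force: [-0.1, -1.1, 1.0]
finger_gap: 1.001
gripper_force: 0.0
```

```bash
python3 - <<'E'
from h import *
s=manip.sense(); print(s['t'],s['tcp_pos'],s['force'],Ro.from_quat(s['tool_rot']).as_matrix()[:,0])
plan([((.474,.198,.2),111)])
E
```

```text
1.35 [0.4196288  0.00976144 0.20714151] [-0.09292977 -1.12037888  1.00421428] [5.25219282e-03 9.99986048e-01 5.63445729e-04]
travel [0.2356, 0.0667, 0.009] turn [-0.0001, -0.0002, -0.1183]
```

apply_moves(claw=[1,1,1,1,1], travel=[[0.236,0.067,0.009],[0.236,0.067,0.009],[0.236,0.067,0.009],[0.236,0.067,0.009],[0.236,0.067,0.009]], turn=[[0,0,-0.118],[0,0,-0.118],[0,0,-0.118],[0,0,-0.118],[0,0,-0.118]])

```text
t: 1.77
tcp_pos: [0.4751, 0.1988, 0.1998]
tool_rot: [0.567, 0.824, 0.0, -0.0]
force: [0.6, -0.0, -0.3]
finger_gap: 1.001
gripper_force: 0.0
```

apply_moves(claw=[1,1,1], travel=[[0,0,0],[0,0,0],[0,0,0]], turn=[[0,0,0],[0,0,0],[0,0,0]])

```text
t: 2.02
tcp_pos: [0.4738, 0.1951, 0.1997]
tool_rot: [0.567, 0.824, -0.001, -0.0]
force: [0.0, -0.6, 0.5]
finger_gap: 1.003
gripper_force: 0.0
```

```bash
cat >> h.py <<'E'
def fcloud(s):  # equidistant fisheye
    K=s['intrinsics'];d=s['depth'];v,u=np.mgrid[:d.shape[0],:d.shape[1]]
    x=(u-K[0,2])/K[0,0];y=(v-K[1,2])/K[1,1];r=np.hypot(x,y)+1e-9;k=np.tan(r)/r
    P=np.stack([x*k*d,y*k*d,d],-1); return (P-s['t'])@s['R']
E
python3 - <<'E'
from h import *
s=snap('wrist','w1'); e=manip.sense(); print(e['t'],e['tcp_pos'],Ro.from_quat(e['tool_rot']).as_matrix()[:,1])
print(s['intrinsics'],-s['R'].T@s['t'])
W=fcloud(s); near=np.hypot(W[...,0]-.474,W[...,1]-.198)<.05
for lo,hi in((.070,.082),(.008,.016)):
    m=near&(W[...,2]>lo)&(W[...,2]<hi); P=W[m]; print(len(P),P.mean(0),cv2.minAreaRect((P[:,:2]*1000).astype(np.float32)))
E
```

```text
2.0667 [0.47387836 0.19455387 0.19977627] [ 0.93465411  0.35555423 -0.00169751]
[[325.1922621    0.         280.45806226]
 [  0.         325.1922621  209.07158824]
 [  0.           0.           1.        ]] [0.45029124 0.25592606 0.34265023]
1240 [0.47274351 0.19973561 0.07565844] ((472.9720153808594, 199.00177001953125), (29.390731811523438, 30.485347747802734), 22.04172134399414)
2139 [0.46586805 0.20255397 0.01231988] ((473.2736511230469, 199.32740783691406), (70.67833709716797, 70.40887451171875), 22.308866500854492)
```

View pics/w1.png

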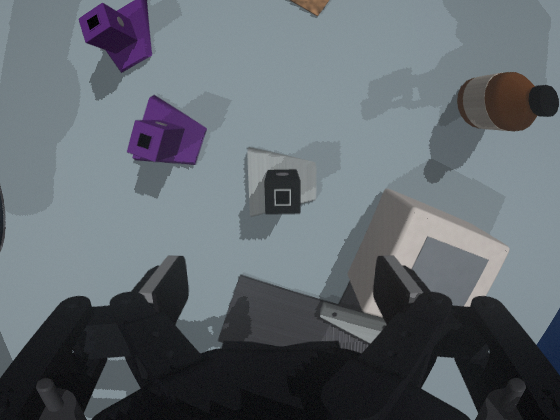

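The wrist view shows the square block at (283,192), centred between the fingers, with the narrow foot end to the right. The measured foot (70×70) and block (30×30) sizes match the description.

```bash
python3 - <<'E'
from h import *
plan([((.4733,.199,.028),112.1)])
E
```

```text
travel [0.0055, 0.0017, 0.2147] turn [-0.0005, 0.0, -0.0071]
```

apply_moves(claw=[1,1,1,1,1], travel=[[0.0055,0.0017,0.05],[0.0055,0.0017,0.1],[0.0055,0.0017,0.15],[0.0055,0.0017,0.19],[0.0055,0.0017,0.2147]], turn=[[0,0,-0.007],[0,0,-0.007],[0,0,-0.007],[0,0,-0.007],[0,0,-0.007]])

```text
t: 2.48
tcp_pos: [0.4724, 0.1979, 0.0256]
tool_rot: [0.559, 0.829, -0.002, -0.002]
force: [0.1, -0.1, 0.3]
finger_gap: 0.999
gripper_force: 0.0
```

apply_moves(claw=[1,1,-1,-1,-1], travel=[[0,0,0],[0,0,0],[0,0,0],[0,0,0],[0,0,0]], turn=[[0,0,0],[0,0,0],[0,0,0],[0,0,0],[0,0,0]], newtons=50)

```text
t: 2.9
tcp_pos: [0.4756, 0.2001, 0.0301]
tool_rot: [0.558, 0.83, 0.001, 0.001]
force: [-0.3, -0.2, 0.7]
finger_gap: 0.602
gripper_force: 0.0
```

apply_moves(claw=[-1,-1,-1,-1,-1], travel=[[0,0,0],[0,0,0],[0,0,0],[0,0,0],[0,0,0]], turn=[[0,0,0],[0,0,0],[0,0,0],[0,0,0],[0,0,0]])

```text
t: 3.32
tcp_pos: [0.475, 0.2002, 0.0296]
tool_rot: [0.558, 0.83, 0.001, 0.001]
force: [-1.1, -0.5, 7.1]
finger_gap: 0.345
gripper_force: 51.0
```

apply_moves(claw=[-1,-1,-1,-1,-1], travel=[[0,0,-0.03],[0,0,-0.06],[0,0,-0.09],[0,0,-0.12],[0,0,-0.13]], turn=[[0,0,0],[0,0,0],[0,0,0],[0,0,0],[0,0,0]])

```text
t: 3.73
tcp_pos: [0.4758, 0.2005, 0.1353]
tool_rot: [0.558, 0.83, 0.002, 0.002]
force: [1.5, 0.3, -2.7]
finger_gap: 0.343
gripper_force: 50.5
```

```bash
python3 - <<'E'
from h import *
print(manip.sense()['tcp_pos']);plan([((.51,.028,.135),91)])
E
```

```text
[0.4757605  0.20052949 0.13527168]
travel [-0.2159, -0.0417, 0.0003] turn [0.0017, 0.0, 0.1175]
```

apply_moves(claw=[-1,-1,-1,-1,-1], travel=[[-0.045,-0.009,0],[-0.09,-0.018,0],[-0.135,-0.027,0],[-0.18,-0.035,0],[-0.216,-0.042,0]], turn=[[0.001,0,0.024],[0.001,0,0.048],[0.002,0,0.072],[0.002,0,0.096],[0.002,0,0.1175]])

```text
t: 4.15
tcp_pos: [0.5084, 0.0251, 0.1317]
tool_rot: [0.702, 0.712, -0.003, -0.002]
force: [0.5, 0.7, -1.0]
finger_gap: 0.344
gripper_force: 50.4
```

apply_moves(claw=[-1,-1,-1,-1], travel=[[0,0,0],[0,0,0],[0,0,0],[0,0,0]], turn=[[0,0,0],[0,0,0],[0,0,0],[0,0,0]])

```text
t: 4.48
tcp_pos: [0.5073, 0.0284, 0.1318]
tool_rot: [0.701, 0.714, -0.003, -0.003]
force: [-0.0, 1.7, -3.5]
finger_gap: 0.342
gripper_force: 50.4
```

```bash
python3 - <<'E'
from h import *
s=snap('wrist','w2'); e=manip.sense(); print(e['t'],e['tcp_pos'],Ro.from_quat(e['tool_rot']).as_matrix()[:,1:],e['force'])
W=fcloud(s);z=W[...,2]
def rep(n,m):
    P=W[m];print(n,len(P),P.mean(0).round(4) if len(P) else '')
b=(W[...,0]>.45)&(W[...,0]<.70)&(abs(W[...,1]-.03)<.07)
rl=b&(z>.015)&(z<.021)&(W[...,0]>.56); rep('rails',rl)
P=W[rl]
for x in np.arange(.565,.685,.01):
    q=P[abs(P[:,0]-x)<.003][:,1]
    if len(q)>8:
        l=q[q>.03];r=q[q<=.03]
        print(round(x,3),[np.percentile(a,[1,99]).round(4).tolist() if len(a)>4 else None for a in(l,r)])
h=(z>.07)&(np.hypot(W[...,0]-e['tcp_pos'][0],W[...,1]-e['tcp_pos'][1])<.06)
for lo in np.arange(.07,.2,.01): rep(round(lo,2),h&(z>lo)&(z<lo+.01))
top=snap('top','top2')
E
```

```text
4.5333 [0.50743327 0.02859272 0.13198066] [[ 9.99791741e-01 -7.56960442e-03]
 [ 1.89462978e-02 -8.12323964e-04]
 [-7.58363829e-03 -9.99971020e-01]] [ 0.53440217 -0.57448922 -2.00968363]
rails 5945 [0.6258 0.0351 0.0185]
0.575 [[0.0674, 0.0826], [-0.0212, -0.0065]]
0.585 [[0.0652, 0.0825], [-0.0215, -0.0041]]
0.595 [[0.0625, 0.083], [-0.0205, -0.0006]]
0.605 [[0.0605, 0.0829], [-0.0202, 0.0022]]
0.615 [[0.0584, 0.0829], [-0.0206, 0.0049]]
0.625 [[0.0562, 0.0835], [-0.0198, 0.0075]]
0.635 [[0.0542, 0.0836], [-0.0198, 0.0102]]
0.645 [[0.052, 0.0835], [-0.0194, 0.013]]
0.655 [[0.0498, 0.0845], [-0.0194, 0.0159]]
0.665 [[0.0474, 0.0849], [-0.0187, 0.0187]]
0.07 0 
0.08 0 
0.09 0 
0.1 954 [0.5062 0.0564 0.1068]
0.11 5437 [0.5014 0.0448 0.1144]
0.12 377 [0.5067 0.0432 0.1251]
0.13 511 [0.5068 0.0428 0.1357]
0.14 966 [0.5067 0.0408 0.1453]
0.15 1301 [0.5071 0.0409 0.1551]
0.16 1357 [0.5072 0.0413 0.1652]
0.17 7581 [0.5073 0.033  0.1771]
0.18 5400 [0.5088 0.0336 0.1867]
0.19 3816 [0.506  0.0323 0.1949]
```

View pics/w2.png

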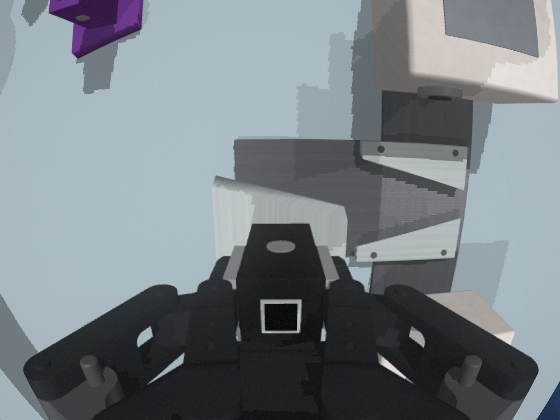

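The wrist view shows the holder gripped at (281,316) with its foot level and the rails converging to the right, (360,145) to (465,190). I fit the rail axis as y = 0.0305 + 0.028(x − 0.575), with home at x ≈ 0.6225.

```bash
python3 - <<'E'
from h import *
plan([((.524,.029,.045),91.6)])
E
```

```text
travel [0.0002, 0.0213, 0.1087] turn [-0.0023, 0.0003, -0.0028]
```

apply_moves(claw=[-1,-1,-1,-1,-1], travel=[[0,0.0213,0.02],[0,0.0213,0.05],[0,0.0213,0.08],[0,0.0213,0.1],[0,0.0213,0.1087]], turn=[[-0.0023,0,-0.0028],[-0.0023,0,-0.0028],[-0.0023,0,-0.0028],[-0.0023,0,-0.0028],[-0.0023,0,-0.0028]])

```text
t: 5.0
tcp_pos: [0.5232, 0.0288, 0.0432]
tool_rot: [0.697, 0.717, -0.001, -0.001]
force: [0.0, 0.7, -2.7]
finger_gap: 0.342
gripper_force: 50.3
```

apply_moves(claw=[-1,-1,-1,-1], travel=[[0,0,0],[0,0,0],[0,0,0],[0,0,0]], turn=[[0,0,0],[0,0,0],[0,0,0],[0,0,0]])

```text
t: 5.33
tcp_pos: [0.5258, 0.0276, 0.0465]
tool_rot: [0.698, 0.716, 0.001, 0.002]
force: [0.1, 0.4, -1.8]
finger_gap: 0.343
gripper_force: 50.3
```

```bash
python3 - <<'E'
from h import *
e=manip.sense(); print(e['t'],e['tcp_pos'],Ro.from_quat(e['tool_rot']).as_matrix()[:,1:],e['force'])
plan([((.524,.029,.036),91.6)])
s=snap('wrist','w3'); W=fcloud(s);z=W[...,2]
P=W[(z>.024)&(z<.032)&(W[...,0]>.47)&(W[...,0]<.57)&(W[...,1]>.03)&(W[...,1]<.08)]
for x in np.arange(.49,.56,.01):
    q=P[abs(P[:,0]-x)<.002]
    if len(q)>5: print(round(x,3),np.percentile(q[:,1],98).round(4),q[:,2].mean().round(4))
print(np.percentile(P[:,0],[1,99]))
E
```

```text
5.3333 [0.52577676 0.02756439 0.04646104] [[ 0.99965058  0.00366266]
 [ 0.02618397 -0.00149573]
 [ 0.00362224 -0.99999217]] [ 0.11493097  0.41453935 -1.79805314]
travel [0.0019, -0.0022, 0.0131] turn [0.0012, 0.0005, -0.0006]
0.49 0.0617 0.0288
0.5 0.0594 0.0289
0.51 0.0577 0.0289
0.52 0.0554 0.0287
0.53 0.0534 0.0285
0.54 0.0511 0.0285
0.55 0.0489 0.0288
0.56 0.0465 0.0289
[0.49023679 0.55930431]
```

apply_moves(claw=[-1,-1,-1,-1,-1], travel=[[0,-0.001,0.005],[0,-0.001,0.01],[0,-0.001,0.013],[0,-0.001,0.013],[0,-0.001,0.013]], turn=[[0.0012,0,0],[0.0012,0,0],[0.0012,0,0],[0.0012,0,0],[0.0012,0,0]])

```text
t: 5.8
tcp_pos: [0.524, 0.0274, 0.0356]
tool_rot: [0.698, 0.716, -0.001, -0.0]
force: [-0.5, -0.0, 5.4]
finger_gap: 0.347
gripper_force: 51.3
```

apply_moves(claw=[-1,-1,-1], travel=[[0,0,0],[0,0,0],[0,0,0]], turn=[[0,0,0],[0,0,0],[0,0,0]])

```text
t: 6.05
tcp_pos: [0.5241, 0.0274, 0.0356]
tool_rot: [0.698, 0.716, -0.001, -0.0]
force: [-0.1, -0.7, 4.7]
finger_gap: 0.345
gripper_force: 51.3
```

apply_moves(claw=[-1,-1,-1,-1,-1], travel=[[0,0.01,0],[0,0.025,0],[0,0.04,0],[0,0.055,0],[0,0.06,0]], turn=[[0,0,0],[0,0,0],[0,0,0],[0,0,0],[0,0,0]])

```text
t: 6.47
tcp_pos: [0.5739, 0.0284, 0.0356]
tool_rot: [0.698, 0.716, -0.001, 0.0]
force: [-3.1, -0.3, 9.1]
finger_gap: 0.344
gripper_force: 51.9
```

apply_moves(claw=[-1,-1,-1,-1,-1], travel=[[0,0.01,0],[0,0.02,0],[0,0.03,0],[0,0.03,0],[0,0.03,0]], turn=[[0,0,0],[0,0,0],[0,0,0],[0,0,0],[0,0,0]])

```text
t: 6.88
tcp_pos: [0.5978, 0.0291, 0.0357]
tool_rot: [0.698, 0.716, 0.0, 0.001]
force: [2.5, -0.1, 5.7]
finger_gap: 0.349
gripper_force: 51.4
```

```bash
python3 - <<'E'
from h import *
e=manip.sense(); print(e['t'],e['tcp_pos'],Ro.from_quat(e['tool_rot']).as_matrix()[:,1:],e['force'])
s=snap('wrist','w4')
E
```

```text
6.8833 [0.5978406  0.02911129 0.03565342] [[ 0.99967268  0.00163269]
 [ 0.02553425 -0.00154276]
 [ 0.00159276 -0.99999748]] [ 2.45268786 -0.06403714  5.66853622]
```

View pics/w4.png

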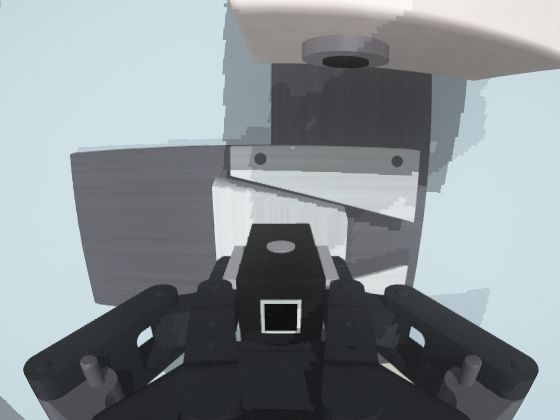

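The wrist view shows the foot entering under the left rail lip at (230,178), aligned with the rails. I'll loosen the grip and push with the rear finger so it centres itself.

apply_moves(claw=[0.1,0.1,0.1,0.1,0.1], travel=[[0,0,0],[0,0,0],[0,0,0],[0,0.005,0],[0,0.01,0]], turn=[[0,0,0],[0,0,0],[0,0,0],[0,0,0],[0,0,0]], newtons=80)

```text
t: 7.35
tcp_pos: [0.6037, 0.0296, 0.0343]
tool_rot: [0.698, 0.716, -0.002, -0.001]
force: [-1.1, 0.6, 0.0]
finger_gap: 0.551
gripper_force: 0.0
```

apply_moves(claw=[0.1,0.1,0.1,0.1,0.1], travel=[[0,0.005,0],[0,0.01,0],[0,0.015,0],[0,0.02,0],[0,0.025,0]], turn=[[0,0,0],[0,0,0],[0,0,0],[0,0,0],[0,0,0]])

```text
t: 7.77
tcp_pos: [0.6241, 0.0302, 0.0345]
tool_rot: [0.698, 0.716, -0.002, -0.001]
force: [-1.7, 0.2, 1.0]
finger_gap: 0.552
gripper_force: 0.8
```

Contact; about 6–9 mm remain. I'll continue in small steps.

apply_moves(claw=[0.1,0.1,0.1,0.1], travel=[[0,0.002,0],[0,0.004,0],[0,0.006,0],[0,0.006,0]], turn=[[0,0,0],[0,0,0],[0,0,0],[0,0,0]])

```text
t: 8.1
tcp_pos: [0.6288, 0.0303, 0.0345]
tool_rot: [0.698, 0.716, -0.001, -0.001]
force: [-1.4, 1.3, 0.4]
finger_gap: 0.548
gripper_force: 0.7
```

```bash
python3 - <<'E'
from h import *
e=manip.sense(); print(e['t'],e['tcp_pos'],e['force'],e['gripper_force'])
s=snap('wrist','w5'); W=fcloud(s);z=W[...,2]
P=W[(abs(z-.081)<.004)&(np.hypot(W[...,0]-.618,W[...,1]-.03)<.035)]
print(len(P),P.mean(0),cv2.minAreaRect((P[:,:2]*1000).astype(np.float32)))
E
```

```text
8.1 [0.62878027 0.03034888 0.03451347] [-1.44939532  1.34670858  0.3744615 ] 0.7034335657954216
6274 [0.6185574  0.03473909 0.08172959] ((609.44287109375, 31.65237808227539), (51.70344924926758, 29.33186149597168), 0.18803246319293976)
```

apply_moves(claw=[0.1,0.1,0.1,0.1], travel=[[0,0.0012,0],[0,0.0025,0],[0,0.0037,0],[0,0.0037,0]], turn=[[0,0,0],[0,0,0],[0,0,0],[0,0,0]])

```text
t: 8.48
tcp_pos: [0.6301, 0.0305, 0.0344]
tool_rot: [0.698, 0.716, -0.003, -0.002]
force: [-4.2, 1.5, 2.3]
finger_gap: 0.551
gripper_force: 2.4
```

apply_moves(claw=[0.1,0.1,0.1], travel=[[0,0.0012,0],[0,0.0024,0],[0,0.0024,0]], turn=[[0,0,0],[0,0,0],[0,0,0]])

```text
t: 8.73
tcp_pos: [0.6301, 0.0306, 0.0343]
tool_rot: [0.698, 0.716, -0.004, -0.004]
force: [-8.8, 0.1, 4.7]
finger_gap: 0.557
gripper_force: 4.0
```

Force is now rising with no further motion, so it is wedging. I'll press to about 18 N.

apply_moves(claw=[0.1,0.1,0.1,0.1], travel=[[0,0.0015,0],[0,0.003,0],[0,0.004,0],[0,0.004,0]], turn=[[0,0,0],[0,0,0],[0,0,0],[0,0,0]])

```text
t: 9.07
tcp_pos: [0.63, 0.0308, 0.0341]
tool_rot: [0.698, 0.716, -0.006, -0.006]
force: [-12.4, -0.6, 8.5]
finger_gap: 0.547
gripper_force: 6.6
```

apply_moves(claw=[0.1,0.1,0.1,0.1], travel=[[0,0.0015,0],[0,0.003,0],[0,0.003,0],[0,0.003,0]], turn=[[0,0,0],[0,0,0],[0,0,0],[0,0,0]])

```text
t: 9.4
tcp_pos: [0.6299, 0.0309, 0.034]
tool_rot: [0.697, 0.717, -0.008, -0.008]
force: [-17.2, -0.1, 12.0]
finger_gap: 0.548
gripper_force: 8.6
```

Pressed at 17 N. Backing off now to centre the open fingers, then lifting.

apply_moves(claw=[0.1,0.1,0.1,0.1,0.1], travel=[[0,-0.007,0],[0,-0.014,0],[0,-0.021,0],[0,-0.021,0],[0,-0.021,0]], turn=[[0,0,0],[0,0,0],[0,0,0],[0,0,0],[0,0,0]])

```text
t: 9.82
tcp_pos: [0.6235, 0.0297, 0.0349]
tool_rot: [0.698, 0.716, -0.001, 0.0]
force: [0.2, 0.9, 0.5]
finger_gap: 0.554
gripper_force: 0.0
```

```bash
python3 - <<'E'
from h import *
e=manip.sense(); print(e['t'],e['tcp_pos'],e['force'],e['gripper_force'])
plan([((e['tcp_pos'][0],e['tcp_pos'][1],.17),91.6)])
E
```

```text
9.8167 [0.6234678  0.02970691 0.03489254] [0.19990316 0.87525526 0.52622233] 0.0
travel [-0.0003, -0.0001, -0.1689] turn [-0.0002, 0.0005, -0.0007]
```

apply_moves(claw=[0.1,0.1,0.1,0.1,0.1], travel=[[0,0,-0.02],[0,0,-0.05],[0,0,-0.09],[0,0,-0.13],[0,0,-0.17]], turn=[[0,0,0],[0,0,0],[0,0,0],[0,0,0],[0,0,0]])

```text
t: 10.23
tcp_pos: [0.6237, 0.03, 0.172]
tool_rot: [0.698, 0.716, -0.001, -0.0]
force: [0.4, 0.1, 0.4]
finger_gap: 0.552
gripper_force: 0.0
```

apply_moves(claw=[0.1,0.1,0.1,0.1,0.1], travel=[[0,-0.05,-0.02],[0,-0.1,-0.02],[0,-0.15,-0.02],[0,-0.15,-0.02],[0,-0.15,-0.02]], turn=[[0,0,0],[0,0,0],[0,0,0],[0,0,0],[0,0,0]])

```text
t: 10.65
tcp_pos: [0.5003, 0.0274, 0.187]
tool_rot: [0.698, 0.716, -0.002, -0.001]
force: [0.7, -0.9, -0.1]
finger_gap: 0.553
gripper_force: 0.0
```

```bash
python3 - <<'E'
from h import *
s=snap('wrist','w6');e=manip.sense();print(e['t'],e['tcp_pos'],e['force']); W=fcloud(s);z=W[...,2]
for lo,hi in((.078,.085),(.0165,.0215)):
    m=(z>lo)&(z<hi)&(np.hypot(W[...,0]-.62,W[...,1]-.03)<.03 if lo>.05 else abs(W[...,1]-.03)<.06)&(W[...,0]>.5)&(W[...,0]<.68); P=W[m]; print(len(P),P.mean(0),cv2.minAreaRect((P[:,:2]*1000).astype(np.float32)))
E
```

```text
10.7 [0.50348692 0.02689258 0.1875729 ] [0.43393399 0.28037786 0.4303211 ]
1135 [0.61978529 0.03220465 0.08159494] ((621.0325317382812, 31.911155700683594), (31.193355560302734, 30.772293090820312), 89.90475463867188)
5475 [0.61732645 0.03715498 0.01853392] ((621.4949951171875, 31.391969680786133), (98.82258605957031, 104.6341323852539), 1.506894826889038)
```

View pics/w6.png

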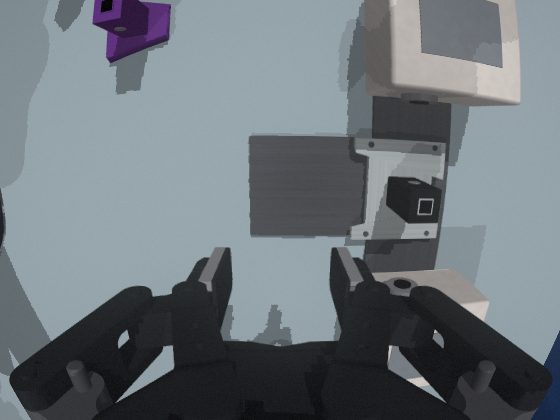

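The wrist view shows the holder seated between the rails, block top at (425,207). Its measured centre is (0.621, 0.032), against home at about (0.6225, 0.032). Its height is right and the arm is clear, so I'm handing in.

```bash
python3 -c "
from station import manip
print(manip.sign_off())"
```

```text
the job is handed in; nothing more can be done
None
```

The square holder is wedged home between the rails, about 2 mm from the home point as measured; I pressed it at 17 N, let go and handed the job in at about 11 s; the round tube holder was not touched, and the sign-off returned no verdict.

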